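# Hold the tool-rest bracket on the isolated sharpener for fastening

## Task

Flip the isolator's toggle over to off, away from the robot, and only then pick up the tool-rest bracket, stand it on the sharpener's front deck, centred and with its flat face flush against the upright mounting plate, and push it against the plate with a steady force of about 12 N (6 to 20 N is fine; never ram it) so that I can bolt it on. Finish while still holding it there with that push: do not let go. Leave the mallet, the jar and the sharpening stone where they are.

Things in the scene. Friction and masses are not known exactly. Their poses are not given: they have to be found in the camera images.
- machine: Wet sharpener, bolted down: dark casing 170 x 170 mm, grey stone wheel on its -x end, black honing wheel on its +x end (200 mm wheels, 265 mm high over all, 330 mm long over the axle). Origin on the bench under the casing's centre, z up. Its front is its own +y: there a flat grey deck, 200 mm wide (x), 10 mm high, reaches to y = 225 mm. Yaw -0.8 to -0.4 rad.
- plate: Rigid steel mounting plate standing across the sharpener's deck, 150 mm wide (x), 20 mm thick, 60 mm high above the deck. Origin: middle of the lower edge of its front face, on the deck's surface, 10 mm above the bench, 150 mm in front (+y) of the machine's origin. Axes parallel to the machine's: +y points out of the front face, x runs along it. The bracket is pressed towards -y.
- bracket: Loose aluminium bracket, inverted T, 0.35 to 0.7 kg, standing on the bench, yaw within 0.5 rad. Foot 120 (x) x 60 (y) x 18 mm high; central upright 26 (x) x 60 (y) mm, top 68 mm above the underside: grip it across the 26 mm. The -y side of foot and upright is one flat face; on +y a black knob (26 mm wide, 45 mm up) sticks out 22 mm. Origin: centre of the underside, z up.
- bracket_face (a point): Middle of the lower edge of the bracket's flat face (30 mm to -y of the bracket's origin). In place, it coincides with the origin of the plate and the bracket's x axis is parallel to the plate's.
- isolator: Isolator switch box, fixed to the bench: grey, 100 (x) x 80 (y) x 48 mm high, toggle handle on top between two small ears (top 70 mm). Origin at the centre of its underside. The toggle's hinge is 62 mm above the bench over the origin, parallel to the box's y axis; switching off swings the handle towards the box's +x. Yaw within 0.5 rad.
- toggle (a joint): Toggle angle, rad: 0 = on, leaning 0.6 rad from upright towards the box's -x; 1.2 = off, leaning 0.6 rad towards the box's +x. Upright (0.6) is dead centre: the handle falls by itself into whichever end it is past; pushing it over takes under 2 N.
- toggle_tip (a point): Top end of the toggle's black round grip (18 mm thick, 35 mm long), 65 mm from the hinge.
- mallet: Bystander: mallet lying on the bench, wooden handle, black rubber head.
- jar: Bystander: jar of honing paste, 64 mm across, 65 mm high.
- stone: Bystander: sharpening stone in a dark wooden tray, 70 x 190 x 36 mm.
Things that resemble listed ones, but are neither listed nor needed, are in the scene too. Leave any pink look-alike of the bracket alone.

How it is judged:
By the outcome, as a careful person would: the job done as asked, in the order asked, and still so for the second after the job is handed in, while the arm keeps its last pose, push and grip.
It also fails if it takes over 67 s, if anything falls off the work surface, if the arm or the gripper's body presses on something with over 40 N, if the wrist force passes 120 N, or if a joint passes its speed limit or range.

## Robot

A 6-joint arm with a two-finger parallel gripper is mounted at the origin on the work surface. World frame = base frame: x ahead of the robot, y to its left, z up, the work surface at z = 0. Lengths are in m, angles in rad, forces in N, time in s.
With the tool pointing down it reaches from about 0.35 to 0.775 m from the base axis. Payload 5.5 kg.
Tool frame: the origin (TCP) lies on the centre line of the jaws, within the pads' length; the fingertips stand 8 mm ahead of it and the grasp point (between the pads) lies 11 mm behind it; z points along the fingers, y is the direction in which the jaws open and shut (so a half turn about z gives the same grasp; the last joint's range is limited). The gripper opens to 85 mm and grips with 20 to 120 N. Pads are 22 mm wide; open, the fingers measure 114 mm over their backs; the gripper's body (76 mm by 85 mm) begins 54 mm behind the grasp point. The pads swing forward as they close: fully open they stand 13 mm farther back than shut.
Start: joints at [1.165, 0.313, 0.046, 1.304, 0, 1.431], TCP at [0.151, 0.555, 0.239] pointing down, gripper open.
Joint ranges: [-2.76, 2.76], [-0.86, 1.69], [-1.03, 1.26], [-2.2, 2.34], [-1.47, 1.5], [-3.14, 3.14]. Speed limits (rad/s): [2.57, 2.57, 3.14, 3.14, 3.14, 3.14].

## Interface

Orientations are given as a unit quaternion [w, x, y, z].
In Python, from workcell import env gives the robot as it stands. The module is installed in compiled form; this text tells all that it offers.
- The arm moves only by the tool play_rows, never from a script. Its argument "steps" is a list of rows, each an object with "claw": the closure in counts, from 0 (fully open) to 255 (shut); "dp": the shift along the tool's x, y, z in m, a list of three; "angular": the turn, a rotation vector about the tool's x, y, z in degrees, a list of three. In form: [{"claw": claw, "dp": [dx, dy, dz], "angular": [wx, wy, wz]}, ...]. A call has exactly 8 rows; each row shifts and turns the commanded pose from where the row before left it, along the tool's axes as they then stand; what a row does not reach is not made up. A row lasts 1/12 s, in which the tool goes at most 41.7 mm and 7.16 degrees, less where a joint would pass 70% of its speed; a pose out of reach is approached as far as the arm can. A call is refused whole if a number of a shift passes 0.0417 or a number of a turn 7.16, either way. A call with a gripper value outside its range is refused whole. The fingers move at their own pace and stop on an object; "force" is the grip in N (left out, the last holds). Time passes only in rows, so rows that do not move let the fingers close, or fill a call up. It gives the time, the measured TCP pose, the force and the opening at its end, in the units of the state.
- env.get_state(): the state, without advancing time (a new reading comes with each control period).
- env.read_camera(name): name is "side" or "top"; returns (picture, depth): 384x512x3 uint8, red, green, blue; 384x512 float32, m along the optical axis (not along the pixel's ray), 0 where there is no reading.
- env.calibration(name): a dict with "fx", "fy", "cx", "cy" (pixels), "world_from_camera" (4x4, takes a point from camera to world coordinates). Camera axes: x right, y down, z forward; pixel columns grow to the right and rows downward; lengths in m; the calibration is good to about 2 mm. A picture is of the moment at which its call begins. calibration takes no time and is no camera call.
- env.hand_in(): hands the job in, once; it reports no verdict.
The state is a dict: "clock": time; "joint_pos": joint angles; "qvel": joint speeds; "tau": joint torques, N m; "tcp_pos": TCP position; "orientation": TCP orientation; "wrist_force": force on the tool from outside, world axes, zero at the start; "ft_torque": the same for the moment, N m; "finger_gap": finger opening in m.
Only numpy, scipy, OpenCV 4.12 (cv2) and the standard library are available. Lean on these libraries where they do the work, as an engineer would, in place of code of your own. Each camera call takes 0.05 s, during which the arm holds its last target. There are 200 camera calls.

## Working session

There is one attempt and no reset: what is moved stays moved. The work goes in short steps, Python scripts to look and compute and a tool call to move; the robot and the scene stay as the last step left them, time stands still between calls to the robot, and variables do not carry over. Pictures are saved under pics/ and viewed, about 8 in all and at most 12, crops included, and the job is handed in when it is done.

Besides the shell and the picture viewer there is one more tool, called in YAML: its name, and indented under it one key for each argument. play_rows: Moves the arm, as the interface text tells. Its arguments: {"type":"object","properties":{"steps":{"type":"array","items":{"type":"object","properties":{"claw":{"type":"number"},"dp":{"type":"array","items":{"type":"number"}},"angular":{"type":"array","items":{"type":"number"}}}}},"force":{"type":"number"}},"required":["steps"]}

```bash
mkdir -p pics
cat > h.py <<'E'
import numpy as np, cv2
from workcell import env
def grab(n,tag):
    p,d=env.read_camera(n); np.savez(f'{tag}_{n}.npz',p=p,d=d); cv2.imwrite(f'pics/{tag}_{n}.png',p[:,:,::-1]); return p,d
def cloud(n,d):
    c=env.calibration(n); v,u=np.indices(d.shape)
    P=np.stack([(u-c['cx'])/c['fx']*d,(v-c['cy'])/c['fy']*d,d,np.ones_like(d)],-1)@np.array(c['world_from_camera']).T
    P=P[...,:3].copy(); P[d==0]=np.nan; return P
def load(n,tag):
    z=np.load(f'{tag}_{n}.npz'); return z['p'],z['d'],cloud(n,z['d'])
E
python3 - <<'E'
from h import *
for n in('top','side'):
    p,d=grab(n,'a'); c=env.calibration(n); print(n,{k:np.round(v,3).tolist() for k,v in c.items()}, (d>0).mean())
s=env.get_state(); print({k:np.round(v,4).tolist() for k,v in s.items()})
E
```

```text
top {'fx': 416.078, 'fy': 416.078, 'cx': 244.094, 'cy': 186.038, 'world_from_camera': [[-0.005, -0.992, 0.124, 0.386], [-1.0, 0.004, -0.006, 0.04], [0.005, -0.124, -0.992, 1.297], [0.0, 0.0, 0.0, 1.0]]} 0.9959716796875
side {'fx': 352.578, 'fy': 352.578, 'cx': 254.579, 'cy': 186.942, 'world_from_camera': [[0.868, -0.286, 0.406, 0.041], [-0.496, -0.461, 0.736, -0.818], [-0.023, -0.84, -0.542, 0.746], [0.0, 0.0, 0.0, 1.0]]} 0.99609375
{'clock': 0.1, 'joint_pos': [1.1654, 0.314, 0.0451, 1.3036, -0.0, 1.4312], 'qvel': [-0.0011, -0.0026, 0.0017, -0.0006, -0.0003, -0.001], 'tau': [0.0029, -48.1725, 29.9243, 0.0127, -0.0001, 0.0], 'tcp_pos': [0.1509, 0.5544, 0.2385], 'orientation': [-0.0002, 0.1325, 0.9912, -0.0008], 'wrist_force': [-0.1056, 0.0356, 0.4637], 'ft_torque': [0.07, 0.0108, 0.0162], 'finger_gap': 0.0855}
```

View pics/a_top.png

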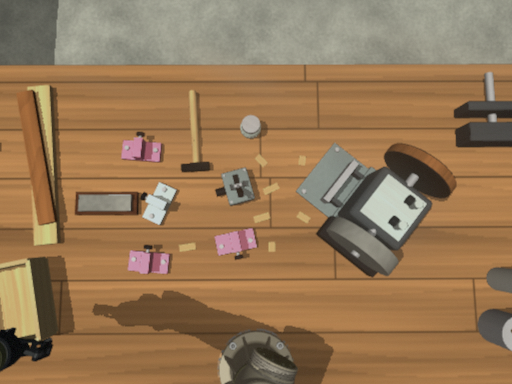

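View pics/a_side.png

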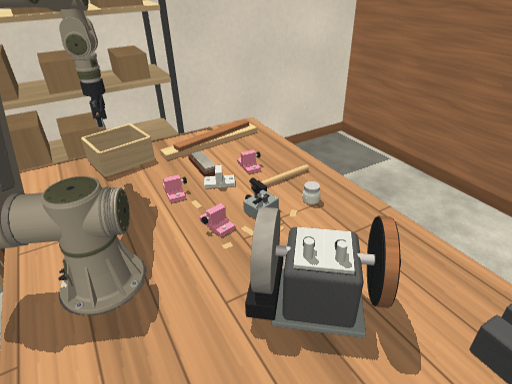

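Top view: the isolator is at about (237,187) with its black toggle leaning left and down, and the silver bracket is at (160,203) with its knob to the left. The sharpener's casing is at (392,207), the plate at (345,180) and the deck at (335,180). The pink look-alikes are at (142,150), (149,262) and (236,242). The side view shows the same layout.

```bash
cat > m1.py <<'E'
from h import *
def rect(Q,name):
    r=cv2.minAreaRect((Q*1000).astype(np.float32)); print(name,len(Q),np.round(r[0],1),np.round(r[1],1),'ang',round(r[2],1),'med',np.round(np.median(Q,0)*1000,1))
p,d,P=load('top','a'); hsv=cv2.cvtColor(p,cv2.COLOR_RGB2HSV); z=P[...,2]
v,u=np.indices(d.shape); S=hsv[...,1]; V=hsv[...,2]
box=lambda a,b,c,e:(u>=a)&(u<b)&(v>=c)&(v<e)
def m(name,mask,k=True):
    mask=mask.astype(np.uint8); n,l,st,_=cv2.connectedComponentsWithStats(mask); i=1+np.argmax(st[1:,4]); mm=l==i
    rect(P[mm][:,:2],name); print('   z',np.round(np.nanpercentile(z[mm],[5,50,95])*1000,1))
    return mm
b=box(138,182,180,228)
m('brk all',b&(z>.010)&(S<70)&(V>100)); m('brk foot',b&(z>.012)&(z<.026)&(S<70)&(V>100)); m('brk top',b&(z>.058)&(S<70))
i=box(210,262,162,210)
m('iso top',i&(z>.042)&(z<.056)); m('iso hi',i&(z>.085)); 
m('iso ear',i&(z>.062)&(z<.075))
k=box(290,380,135,240)
m('deck',k&(z>.006)&(z<.02)&(S<60)); m('plate top',k&(z>.062)&(z<.078)&(S<60))
m('casing',box(340,440,150,260)&(z>.15)&(z<.22))
print('bench z',np.nanmedian(z[300:330,300:400]))
m('jar',box(235,270,110,145)&(z>.05)); 
big=cv2.resize(p[130:280,110:310][:,:,::-1],None,fx=4,fy=4,interpolation=cv2.INTER_CUBIC); cv2.imwrite('pics/a_crop.png',big)
E
python3 m1.py
```

```text
brk all 759 [494.7 297.9] [ 70.8 119.1] ang 63.5 med [492.6 294.5]
   z [14.  19.4 69.6]
brk foot 285 [459.8 309.8] [59.6 46.3] ang 63.8 med [459.8 309.4]
   z [13.7 18.  23.2]
brk top 183 [492.5 293.8] [61.9 25.8] ang 65.5 med [492.5 293.5]
   z [63.2 67.5 71.7]
iso top 726 [542.   51.9] [100.   79.5] ang 15.8 med [544.7  54.3]
   z [44.  47.9 52.7]
iso hi 54 [516.2  45. ] [28.7 17.3] ang 1.2 med [516.  45.]
   z [ 93.4 112.4 120.2]
iso ear 26 [542.  52.] [10.5 22.5] ang 17.5 med [542.   52.5]
   z [63.4 67.7 72.6]
deck 2140 [ 562.8 -253.8] [152.9 209.8] ang 50.7 med [ 561.6 -239.7]
   z [ 6.7 10.2 16.4]
plate top 341 [ 553.4 -256.7] [ 20.1 151.9] ang 50.8 med [ 552.8 -255.9]
   z [65.2 69.4 73.7]
casing 4429 [ 482.5 -369.4] [188.6 218. ] ang 50.4 med [ 476.3 -363.9]
   z [165.  186.7 204. ]
bench z -0.0004885980455779926
jar 271 [729.2  11.9] [54.8 54.8] ang 74.5 med [728.9  11.2]
   z [60.4 64.9 68.8]
```

View pics/a_crop.png

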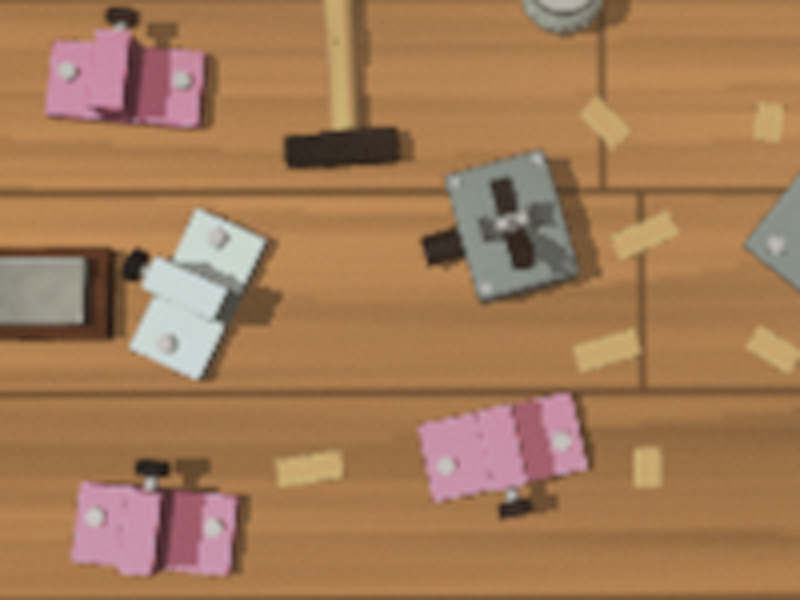

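play_rows:
  steps:
    - {"claw": 255,"dp": [-0.0275,-0.0264,0],"angular": [0,0,0]}
    - {"claw": 255,"dp": [-0.0275,-0.0264,0],"angular": [0,0,0]}
    - {"claw": 255,"dp": [-0.0275,-0.0264,0],"angular": [0,0,0]}
    - {"claw": 255,"dp": [-0.0275,-0.0264,0],"angular": [0,0,0]}
    - {"claw": 255,"dp": [-0.0275,-0.0264,0],"angular": [0,0,0]}
    - {"claw": 255,"dp": [-0.0275,-0.0264,0],"angular": [0,0,0]}
    - {"claw": 255,"dp": [-0.0275,-0.0264,0],"angular": [0,0,0]}
    - {"claw": 255,"dp": [-0.0275,-0.0264,0],"angular": [0,0,0]}
  force: 40

```text
clock: 0.77
tcp_pos: [0.3081, 0.2915, 0.2391]
orientation: [-0.0, 0.132, 0.991, -0.0]
wrist_force: [2.0, -0.5, 0.1]
finger_gap: 0.0005
```

play_rows:
  steps:
    - {"claw": 255,"dp": [-0.0275,-0.0264,0],"angular": [0,0,0]}
    - {"claw": 255,"dp": [-0.0275,-0.0264,0],"angular": [0,0,0]}
    - {"claw": 255,"dp": [-0.0275,-0.0264,0],"angular": [0,0,0]}
    - {"claw": 255,"dp": [-0.0275,-0.0264,0],"angular": [0,0,0]}
    - {"claw": 255,"dp": [-0.0275,-0.0264,0],"angular": [0,0,0]}
    - {"claw": 255,"dp": [-0.0275,-0.0264,0],"angular": [0,0,0]}
    - {"claw": 255,"dp": [-0.0275,-0.0264,0],"angular": [0,0,0]}
    - {"claw": 255,"dp": [-0.0275,-0.0264,0],"angular": [0,0,0]}

```text
clock: 1.43
tcp_pos: [0.465, 0.0298, 0.2391]
orientation: [-0.0, 0.133, 0.991, 0.0]
wrist_force: [-0.1, 1.4, -0.1]
finger_gap: -0.0002
```

play_rows:
  steps:
    - {"claw": 255,"dp": [0,0,0.006],"angular": [0,0,-5.2]}
    - {"claw": 255,"dp": [0,0,0.006],"angular": [0,0,-5.2]}
    - {"claw": 255,"dp": [0,0,0.006],"angular": [0,0,-5.2]}
    - {"claw": 255,"dp": [0,0,0.006],"angular": [0,0,-5.2]}
    - {"claw": 255,"dp": [0,0,0.006],"angular": [0,0,-5.2]}
    - {"claw": 255,"dp": [0,0,0.006],"angular": [0,0,-5.0]}
    - {"claw": 255,"dp": [0,0,0],"angular": [0,0,0]}
    - {"claw": 255,"dp": [0,0,0],"angular": [0,0,0]}

```text
clock: 2.1
tcp_pos: [0.4642, 0.0317, 0.2029]
orientation: [-0.001, -0.136, 0.991, 0.0]
wrist_force: [0.2, -0.8, -0.5]
finger_gap: 0.0
```

play_rows:
  steps:
    - {"claw": 255,"dp": [0,0,0.0129],"angular": [0,0,0]}
    - {"claw": 255,"dp": [0,0,0.0129],"angular": [0,0,0]}
    - {"claw": 255,"dp": [0,0,0.0129],"angular": [0,0,0]}
    - {"claw": 255,"dp": [0,0,0.0129],"angular": [0,0,0]}
    - {"claw": 255,"dp": [0,0,0.0129],"angular": [0,0,0]}
    - {"claw": 255,"dp": [0,0,0.0129],"angular": [0,0,0]}
    - {"claw": 255,"dp": [0,0,0.0129],"angular": [0,0,0]}
    - {"claw": 255,"dp": [0,0,0.0129],"angular": [0,0,0]}

```text
clock: 2.77
tcp_pos: [0.465, 0.0317, 0.1]
orientation: [0.0, -0.136, 0.991, -0.0]
wrist_force: [0.1, 0.7, 0.3]
finger_gap: 0.0001
```

play_rows:
  steps:
    - {"claw": 255,"dp": [-0.006,0,0],"angular": [0,0,0]}
    - {"claw": 255,"dp": [-0.006,0,0],"angular": [0,0,0]}
    - {"claw": 255,"dp": [-0.006,0,0],"angular": [0,0,0]}
    - {"claw": 255,"dp": [-0.006,0,0],"angular": [0,0,0]}
    - {"claw": 255,"dp": [-0.006,0,0],"angular": [0,0,0]}
    - {"claw": 255,"dp": [-0.006,0,0],"angular": [0,0,0]}
    - {"claw": 255,"dp": [-0.006,0,0],"angular": [0,0,0]}
    - {"claw": 255,"dp": [-0.006,0,0],"angular": [0,0,0]}

```text
clock: 3.43
tcp_pos: [0.5117, 0.045, 0.1003]
orientation: [0.0, -0.137, 0.991, 0.0]
wrist_force: [-0.9, -0.9, 0.1]
finger_gap: -0.0002
```

play_rows:
  steps:
    - {"claw": 255,"dp": [-0.006,0,0],"angular": [0,0,0]}
    - {"claw": 255,"dp": [-0.006,0,0],"angular": [0,0,0]}
    - {"claw": 255,"dp": [-0.006,0,0],"angular": [0,0,0]}
    - {"claw": 255,"dp": [-0.006,0,0],"angular": [0,0,0]}
    - {"claw": 255,"dp": [-0.006,0,0],"angular": [0,0,0]}
    - {"claw": 255,"dp": [-0.006,0,0],"angular": [0,0,0]}
    - {"claw": 255,"dp": [-0.002,0,0],"angular": [0,0,0]}
    - {"claw": 255,"dp": [0,0,0],"angular": [0,0,0]}

```text
clock: 4.1
tcp_pos: [0.5451, 0.0545, 0.0997]
orientation: [-0.003, -0.137, 0.991, -0.001]
wrist_force: [-8.0, -4.0, 5.6]
finger_gap: -0.0003
```

Run:
```python
from h import *
p,d=grab('side','b'); cv2.imwrite('pics/b_crop.png',cv2.resize(p[40:300,130:400][:,:,::-1],None,fx=2.2,fy=2.2))
```

```text
(no output)
```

View pics/b_crop.png

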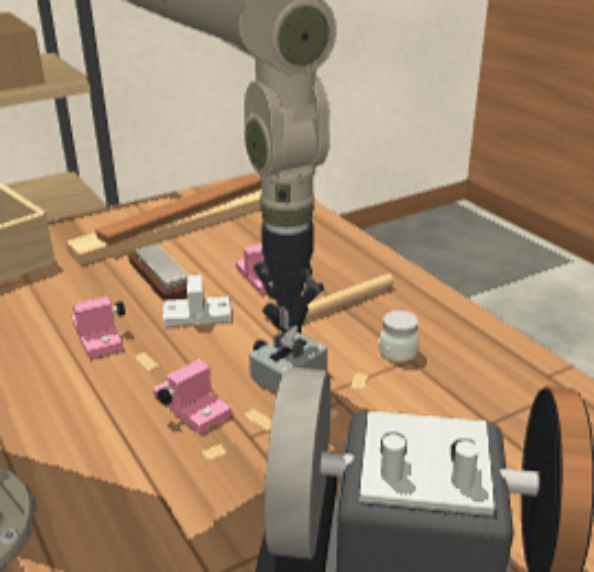

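The tool stopped against the toggle, pushing with about 8 N. By geometry it is already past the off stop, so I'll back off, lift and check.

play_rows:
  steps:
    - {"claw": 255,"dp": [0.007,0,0],"angular": [0,0,0]}
    - {"claw": 255,"dp": [0.007,0,0],"angular": [0,0,0]}
    - {"claw": 255,"dp": [0.007,0,0],"angular": [0,0,0]}
    - {"claw": 255,"dp": [0,0,-0.02],"angular": [0,0,0]}
    - {"claw": 255,"dp": [0,0,-0.02],"angular": [0,0,0]}
    - {"claw": 255,"dp": [0,0,-0.02],"angular": [0,0,0]}
    - {"claw": 0,"dp": [0,0,-0.02],"angular": [0,0,0]}
    - {"claw": 0,"dp": [0,0,-0.02],"angular": [0,0,0]}

```text
clock: 4.82
tcp_pos: [0.5268, 0.0493, 0.2011]
orientation: [0.0, -0.137, 0.991, 0.0]
wrist_force: [-1.0, -0.0, 0.3]
finger_gap: 0.0234
```

play_rows:
  steps:
    - {"claw": 0,"dp": [-0.00425,0.0306,0],"angular": [0,0,0]}
    - {"claw": 0,"dp": [-0.00425,0.0306,0],"angular": [0,0,0]}
    - {"claw": 0,"dp": [-0.00425,0.0306,0],"angular": [0,0,0]}
    - {"claw": 0,"dp": [-0.00425,0.0306,0],"angular": [0,0,0]}
    - {"claw": 0,"dp": [-0.00425,0.0306,0],"angular": [0,0,0]}
    - {"claw": 0,"dp": [-0.00425,0.0306,0],"angular": [0,0,0]}
    - {"claw": 0,"dp": [-0.00425,0.0306,0],"angular": [0,0,0]}
    - {"claw": 0,"dp": [-0.00425,0.0306,0],"angular": [0,0,0]}

```text
clock: 5.48
tcp_pos: [0.4928, 0.2955, 0.2003]
orientation: [0.0, -0.137, 0.991, 0.0]
wrist_force: [0.8, -0.3, -0.3]
finger_gap: 0.0853
```

play_rows:
  steps:
    - {"claw": 0,"dp": [0,0,0],"angular": [0,0,-6]}
    - {"claw": 0,"dp": [0,0,0],"angular": [0,0,-6]}
    - {"claw": 0,"dp": [0,0,0],"angular": [0,0,-6]}
    - {"claw": 0,"dp": [0,0,0],"angular": [0,0,-6]}
    - {"claw": 0,"dp": [0,0,0],"angular": [0,0,-6]}
    - {"claw": 0,"dp": [0,0,0],"angular": [0,0,-6]}
    - {"claw": 0,"dp": [0,0,0],"angular": [0,0,-6]}
    - {"claw": 0,"dp": [0,0,0],"angular": [0,0,-6]}

```text
clock: 6.15
tcp_pos: [0.4932, 0.294, 0.2001]
orientation: [0.0, -0.53, 0.848, 0.0]
wrist_force: [0.7, -0.3, -0.4]
finger_gap: 0.0852
```

Run:
```python
from h import *
p,d=grab('top','c'); p2,d2=grab('side','c')
a=cv2.resize(p[150:230,200:290][:,:,::-1],(360,320)); b=cv2.resize(p2[140:230,160:310][:,:,::-1],(533,320)); cv2.imwrite('pics/c_crop.png',cv2.resize(np.hstack([a,b]),None,fx=.88,fy=.88))
for n in('top','side'):
    p,d,P=load(n,'c'); m=(abs(P[...,0]-.542)<.07)&(abs(P[...,1]-.052)<.06)&(P[...,2]>.09)&(P[...,2]<.14)
    print(n,m.sum(),np.round(np.nanmedian(P[m],0),3))
s=env.get_state(); print(s['clock'],s['tcp_pos'],s['orientation'],s['finger_gap'],s['wrist_force'])
```

```text
top 66 [0.566 0.059 0.11 ]
side 52 [0.569 0.055 0.106]
6.25 [0.49316075 0.29401107 0.20014196] [ 1.64077301e-04 -5.28336996e-01  8.49034738e-01  6.49714540e-05] 0.08551302245430738 [ 0.54178243 -0.15782527 -0.1071136 ]
```

View pics/c_crop.png

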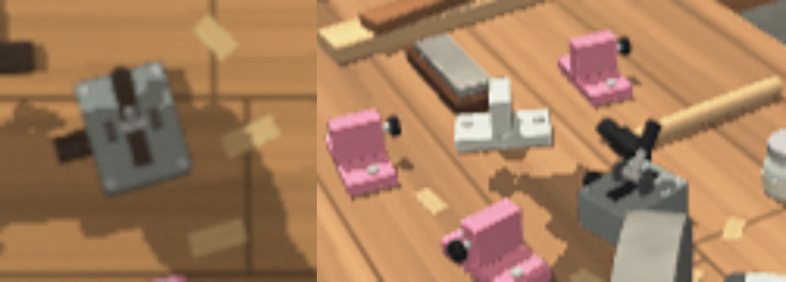

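Run:
```python
from h import *
for t in('a','c'):
  for n in('side','top'):
    p,d,P=load(n,t); m=(abs(P[...,0]-.542)<.09)&(abs(P[...,1]-.052)<.09)&(P[...,2]>.055)&(P[...,2]<.18)&(p.max(-1)<70)
    nn,l,st,c=cv2.connectedComponentsWithStats(m.astype(np.uint8))
    for i in range(1,nn):
        if st[i,4]>5: print(t,n,st[i,4],c[i].round(),np.round(np.nanpercentile(P[l==i],[5,50,95],axis=0),3).tolist())
```

```text
a side 51 [255. 190.] [[0.506, 0.036, 0.06], [0.518, 0.04, 0.105], [0.534, 0.069, 0.119]]
a side 16 [265. 198.] [[0.542, 0.028, 0.058], [0.548, 0.031, 0.062], [0.559, 0.034, 0.071]]
a top 48 [240. 192.] [[0.505, 0.039, 0.084], [0.519, 0.045, 0.111], [0.531, 0.054, 0.12]]
c side 44 [266. 183.] [[0.557, 0.049, 0.093], [0.567, 0.055, 0.104], [0.577, 0.061, 0.116]]
c side 12 [256. 193.] [[0.531, 0.066, 0.058], [0.535, 0.068, 0.067], [0.544, 0.07, 0.073]]
c side 25 [265. 197.] [[0.542, 0.028, 0.057], [0.549, 0.031, 0.065], [0.559, 0.037, 0.072]]
c top 53 [235. 175.] [[0.556, 0.053, 0.097], [0.566, 0.059, 0.111], [0.58, 0.068, 0.12]]
c top 7 [244. 183.] [[0.542, 0.031, 0.069], [0.548, 0.033, 0.071], [0.551, 0.036, 0.072]]
c top 9 [231. 187.] [[0.53, 0.069, 0.067], [0.536, 0.072, 0.069], [0.542, 0.075, 0.073]]
```

The toggle tip now reads about (0.578, 0.065, 0.118), and "off" should put it at (0.577, 0.062, 0.116), so it is off. Next I'll descend onto the bracket's upright.

play_rows:
  steps:
    - {"claw": 0,"dp": [0,0,0.0125],"angular": [0,0,0]}
    - {"claw": 0,"dp": [0,0,0.0125],"angular": [0,0,0]}
    - {"claw": 0,"dp": [0,0,0.0125],"angular": [0,0,0]}
    - {"claw": 0,"dp": [0,0,0.0125],"angular": [0,0,0]}
    - {"claw": 0,"dp": [0,0,0.0125],"angular": [0,0,0]}
    - {"claw": 0,"dp": [0,0,0.0125],"angular": [0,0,0]}
    - {"claw": 0,"dp": [0,0,0.0125],"angular": [0,0,0]}
    - {"claw": 0,"dp": [0,0,0.0125],"angular": [0,0,0]}

```text
clock: 6.92
tcp_pos: [0.4933, 0.2941, 0.0996]
orientation: [0.0, -0.527, 0.85, 0.0]
wrist_force: [0.0, -0.2, 0.8]
finger_gap: 0.0856
```

play_rows:
  steps:
    - {"claw": 0,"dp": [0,0,0.01],"angular": [0,0,0]}
    - {"claw": 0,"dp": [0,0,0.01],"angular": [0,0,0]}
    - {"claw": 0,"dp": [0,0,0.01],"angular": [0,0,0]}
    - {"claw": 0,"dp": [0,0,0.01],"angular": [0,0,0]}
    - {"claw": 0,"dp": [0,0,0.01],"angular": [0,0,0]}
    - {"claw": 0,"dp": [0,0,0.01],"angular": [0,0,0]}
    - {"claw": 0,"dp": [0,0,0.004],"angular": [0,0,0]}
    - {"claw": 0,"dp": [0,0,0],"angular": [0,0,0]}

```text
clock: 7.58
tcp_pos: [0.4925, 0.2938, 0.0347]
orientation: [-0.001, -0.528, 0.849, 0.0]
wrist_force: [-0.2, -0.3, 0.3]
finger_gap: 0.0851
```

play_rows:
  steps:
    - {"claw": 255,"dp": [0,0,0],"angular": [0,0,0]}
    - {"claw": 255,"dp": [0,0,0],"angular": [0,0,0]}
    - {"claw": 255,"dp": [0,0,0],"angular": [0,0,0]}
    - {"claw": 255,"dp": [0,0,0],"angular": [0,0,0]}
    - {"claw": 255,"dp": [0,0,0],"angular": [0,0,0]}
    - {"claw": 255,"dp": [0,0,0],"angular": [0,0,0]}
    - {"claw": 255,"dp": [0,0,0],"angular": [0,0,0]}
    - {"claw": 255,"dp": [0,0,0],"angular": [0,0,0]}
  force: 90

```text
clock: 8.25
tcp_pos: [0.494, 0.2945, 0.0369]
orientation: [0.001, -0.528, 0.849, -0.0]
wrist_force: [0.3, -0.8, 5.4]
finger_gap: 0.0251
```

play_rows:
  steps:
    - {"claw": 255,"dp": [0,0,-0.0203],"angular": [0,0,0]}
    - {"claw": 255,"dp": [0,0,-0.0203],"angular": [0,0,0]}
    - {"claw": 255,"dp": [0,0,-0.0203],"angular": [0,0,0]}
    - {"claw": 255,"dp": [0,0,-0.0203],"angular": [0,0,0]}
    - {"claw": 255,"dp": [0,0,-0.0203],"angular": [0,0,0]}
    - {"claw": 255,"dp": [0,0,-0.0203],"angular": [0,0,0]}
    - {"claw": 255,"dp": [0,0,-0.0203],"angular": [0,0,0]}
    - {"claw": 255,"dp": [0,0,-0.0203],"angular": [0,0,0]}

```text
clock: 8.92
tcp_pos: [0.4924, 0.2938, 0.1982]
orientation: [-0.001, -0.528, 0.849, 0.0]
wrist_force: [1.1, 0.2, -3.8]
finger_gap: 0.0251
```

play_rows:
  steps:
    - {"claw": 255,"dp": [0.015,-0.012,0],"angular": [0,0,0]}
    - {"claw": 255,"dp": [0.022,-0.017,0],"angular": [0,0,0]}
    - {"claw": 255,"dp": [0.025,-0.0195,0],"angular": [0,0,0]}
    - {"claw": 255,"dp": [0.025,-0.0195,0],"angular": [0,0,0]}
    - {"claw": 255,"dp": [0.025,-0.0195,0],"angular": [0,0,0]}
    - {"claw": 255,"dp": [0.025,-0.0195,0],"angular": [0,0,0]}
    - {"claw": 255,"dp": [0.025,-0.0195,0],"angular": [0,0,0]}
    - {"claw": 255,"dp": [0.025,-0.0195,0],"angular": [0,0,0]}

```text
clock: 9.58
tcp_pos: [0.5408, 0.0605, 0.1972]
orientation: [-0.001, -0.528, 0.849, 0.001]
wrist_force: [0.6, 0.3, -3.5]
finger_gap: 0.025
```

play_rows:
  steps:
    - {"claw": 255,"dp": [0.025,-0.0195,0],"angular": [0,0,0]}
    - {"claw": 255,"dp": [0.025,-0.0195,0],"angular": [0,0,0]}
    - {"claw": 255,"dp": [0.025,-0.0195,0],"angular": [0,0,0]}
    - {"claw": 255,"dp": [0.025,-0.0195,0],"angular": [0,0,0]}
    - {"claw": 255,"dp": [0.025,-0.0195,0],"angular": [0,0,0]}
    - {"claw": 255,"dp": [0.025,-0.0195,0],"angular": [0,0,0]}
    - {"claw": 255,"dp": [0.025,-0.0195,0],"angular": [0,0,0]}
    - {"claw": 255,"dp": [0.025,-0.0195,0],"angular": [0,0,0]}

```text
clock: 10.25
tcp_pos: [0.5924, -0.1877, 0.197]
orientation: [-0.001, -0.528, 0.849, 0.001]
wrist_force: [0.7, 0.8, -3.9]
finger_gap: 0.0251
```

play_rows:
  steps:
    - {"claw": 255,"dp": [0.006,-0.0045,0],"angular": [0,0,3]}
    - {"claw": 255,"dp": [0,0,0],"angular": [0,0,4]}
    - {"claw": 255,"dp": [0,0,0],"angular": [0,0,4]}
    - {"claw": 255,"dp": [0,0,0],"angular": [0,0,2]}
    - {"claw": 255,"dp": [0,0,0],"angular": [0,0,0]}
    - {"claw": 255,"dp": [0,0,0],"angular": [0,0,0]}
    - {"claw": 255,"dp": [0,0,0],"angular": [0,0,0]}
    - {"claw": 255,"dp": [0,0,0],"angular": [0,0,0]}

```text
clock: 10.92
tcp_pos: [0.5944, -0.1935, 0.1981]
orientation: [-0.0, -0.429, 0.903, 0.0]
wrist_force: [-0.0, 0.4, -3.5]
finger_gap: 0.0251
```

Run:
```python
from h import *
p,d=grab('top','d'); p2,d2=grab('side','d')
a=cv2.resize(p[100:250,260:410][:,:,::-1],(400,400)); b=cv2.resize(p2[60:280,200:420][:,:,::-1],(400,400)); cv2.imwrite('pics/d_crop.png',np.hstack([a,b]))
s=env.get_state(); print({k:np.round(s[k],4).tolist() for k in('clock','joint_pos','tcp_pos','orientation','wrist_force','ft_torque','finger_gap')})
```

```text
{'clock': 11.0167, 'joint_pos': [-0.4431, 0.425, 0.1088, 1.2548, 0.0001, -1.3299], 'tcp_pos': [0.5946, -0.1936, 0.1984], 'orientation': [-0.0, -0.429, 0.9033, 0.0001], 'wrist_force': [-1.0292, -0.3981, -4.2889], 'ft_torque': [0.0022, 0.0138, -0.0113], 'finger_gap': 0.0252}
```

View pics/d_crop.png

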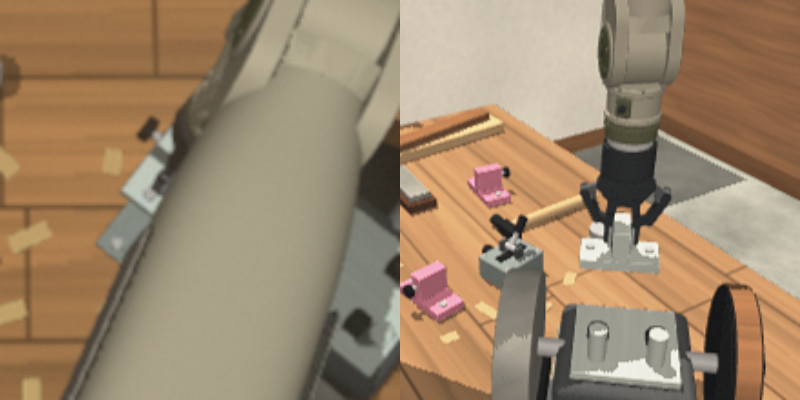

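The bracket is held level with its flat face towards the machine, and the arm stands clear of the wheels. The top view of the plate is now blocked by the forearm. I'll refine the plate and bracket poses from the first picture by casting rays onto planes at known heights.

Run:
```python
from h import *
p,d,P=load('top','a'); hsv=cv2.cvtColor(p,cv2.COLOR_RGB2HSV); S=hsv[...,1]; z=P[...,2]; v,u=np.indices(d.shape)
c=env.calibration('top'); T=np.array(c['world_from_camera'])
def cast(uv,h):
    r=np.stack([(uv[:,0]-c['cx'])/c['fx'],(uv[:,1]-c['cy'])/c['fy'],np.ones(len(uv))],-1)@T[:3,:3].T
    return (T[:3,3]+r*((h-T[2,3])/r[:,2])[:,None])[:,:2]*1000
box=lambda a,b,e,f:(u>=a)&(u<b)&(v>=e)&(v<f)
def go(name,mask,h):
    n,l,st,_=cv2.connectedComponentsWithStats(mask.astype(np.uint8)); mm=l==1+np.argmax(st[1:,4])
    Q=cast(np.argwhere(mm)[:,::-1].astype(float),h); m=Q.mean(0); ev=np.linalg.eigh(np.cov(Q.T))[1]; a=ev[:,1]
    r=cv2.minAreaRect(Q.astype(np.float32)); print(name,len(Q),'mean',m.round(1),'axis',round(np.degrees(np.arctan2(a[1],a[0]))%180,2),'rect',np.round(r[0],1),np.round(r[1],1),round(r[2],2))
go('plate',box(290,380,135,240)&(z>.055)&(z<.085)&(S<60),.07)
k=box(290,345,135,240)
go('deck',k&(z<.025)&(S<60)&(p.min(-1)>60),.01)
go('brk top',box(138,182,180,228)&(z>.055)&(S<70),.068)
go('iso',box(210,262,162,210)&(z>.038)&(z<.056)&(S<70)&(p.min(-1)>60),.048)
# side: held bracket
p,d,P=load('side','d'); s=env.get_state(); t=s['tcp_pos']; 
hs=cv2.cvtColor(p,cv2.COLOR_RGB2HSV)
n=np.array([.632,.775]); e=np.array([.775,-.632])
R=P[...,:2]-t[:2]; q=P[...,2]; a=R@e; b=R@n
m=(abs(a)<.09)&(abs(b)<.06)&(q>.13)&(q<.235)&(hs[...,1]<70)&(hs[...,2]>100)
f=m&(q<.18); f2=m&(q>.185)&(b<0)
print('held foot along x',np.round(np.nanpercentile(a[f],[1,50,99])*1000,1),'n',np.round(np.nanpercentile(b[f],[2,10,50])*1000,1),'z',np.round(np.nanpercentile(q[m],[1,99]),3), f.sum())
F=f&(q<.176)&(b<-.02); k=np.polyfit(a[F],b[F],1); print('face slope deg',np.degrees(np.arctan(k[0])),'face at',k[1]*1000,F.sum())
```

```text
plate 357 mean [ 552.2 -255. ] axis 140.76 rect [ 551.6 -256.9] [ 25.2 151.5] 50.86
deck 1860 mean [ 560.5 -220.8] axis 163.1 rect [ 560.4 -247.2] [148.5 199.1] 50.72
brk top 185 mean [491.9 292.7] axis 65.11 rect [492.  292.7] [61.6 25.8] 65.51
iso 682 mean [541.6  52.8] axis 14.75 rect [541.5  53.1] [98.8 80.2] 15.93
held foot along x [-56.8  -1.   59.7] n [-30.6 -29.1 -26.8] z [0.164 0.232] 287
face slope deg 0.9154438321261245 face at -27.53280174408049 158
```

play_rows:
  steps:
    - {"claw": 255,"dp": [0,-0.0009,0.01],"angular": [0,0,0]}
    - {"claw": 255,"dp": [0,-0.0009,0.01],"angular": [0,0,0]}
    - {"claw": 255,"dp": [0,-0.0009,0.01],"angular": [0,0,0]}
    - {"claw": 255,"dp": [0,-0.0009,0.01],"angular": [0,0,0]}
    - {"claw": 255,"dp": [0,-0.0009,0.01],"angular": [0,0,0]}
    - {"claw": 255,"dp": [0,-0.0009,0.01],"angular": [0,0,0]}
    - {"claw": 255,"dp": [0,-0.0009,0.01],"angular": [0,0,0]}
    - {"claw": 255,"dp": [0,-0.0009,0.01],"angular": [0,0,0]}

```text
clock: 11.68
tcp_pos: [0.6002, -0.1984, 0.1172]
orientation: [-0.0, -0.429, 0.903, 0.0]
wrist_force: [0.5, 0.9, -4.3]
finger_gap: 0.0253
```

play_rows:
  steps:
    - {"claw": 255,"dp": [0,0,0.01],"angular": [0,0,0]}
    - {"claw": 255,"dp": [0,0,0.01],"angular": [0,0,0]}
    - {"claw": 255,"dp": [0,0,0.01],"angular": [0,0,0]}
    - {"claw": 255,"dp": [0,0,0.01],"angular": [0,0,0]}
    - {"claw": 255,"dp": [0,0,0.01],"angular": [0,0,0]}
    - {"claw": 255,"dp": [0,0,0.01],"angular": [0,0,0]}
    - {"claw": 255,"dp": [0,0,0.004],"angular": [0,0,0]}
    - {"claw": 255,"dp": [0,0,0],"angular": [0,0,0]}

```text
clock: 12.35
tcp_pos: [0.5993, -0.1979, 0.0529]
orientation: [-0.001, -0.429, 0.903, 0.001]
wrist_force: [-0.6, 1.0, -3.9]
finger_gap: 0.0249
```

play_rows:
  steps:
    - {"claw": 255,"dp": [0.005,0,0],"angular": [0,0,0]}
    - {"claw": 255,"dp": [0.005,0,0],"angular": [0,0,0]}
    - {"claw": 255,"dp": [0.005,0,0],"angular": [0,0,0]}
    - {"claw": 255,"dp": [0.004,0,0],"angular": [0,0,0]}
    - {"claw": 255,"dp": [0.003,0,0],"angular": [0,0,0]}
    - {"claw": 255,"dp": [0.002,0,0],"angular": [0,0,0]}
    - {"claw": 255,"dp": [0,0,0],"angular": [0,0,0]}
    - {"claw": 255,"dp": [0,0,0],"angular": [0,0,0]}

```text
clock: 13.02
tcp_pos: [0.585, -0.2171, 0.0546]
orientation: [0.0, -0.429, 0.904, -0.0]
wrist_force: [-0.0, -0.1, -3.6]
finger_gap: 0.025
```

```bash
cat > st.py <<'E'
from h import *
s=env.get_state(); t=s['tcp_pos']*1000; f=s['wrist_force']; n=np.array([.632,.775]); e=np.array([.775,-.632])
print(round(s['clock'],2),'n',round(t[:2]@n,1),'e',round(t[:2]@e,1),'z',round(t[2],1),'q',np.round(s['orientation'],4),'Fn',round(f[:2]@n,1),'Fe',round(f[:2]@e,1),'Fz',round(f[2],1),'tq',np.round(s['ft_torque'],2),'gap',round(s['finger_gap'],4))
E
python3 st.py
python3 - <<'E'
from h import *
p,d=grab('top','e'); p2,d2=grab('side','e')
a=cv2.resize(p[100:250,260:410][:,:,::-1],(400,400)); b=cv2.resize(p2[60:280,200:420][:,:,::-1],(400,400)); cv2.imwrite('pics/e_crop.png',np.hstack([a,b]))
E
```

```text
13.02 n 201.5 e 590.6 z 54.6 q [ 2.000e-04 -4.285e-01  9.035e-01 -0.000e+00] Fn -0.1 Fe 0.1 Fz -3.6 tq [ 0.06 -0.09 -0.01] gap 0.025
```

View pics/e_crop.png

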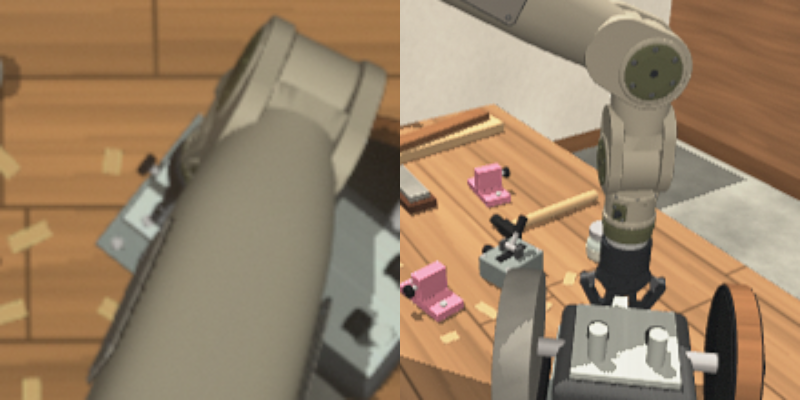

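The bracket hovers over the deck with the plate behind it, and the gripper and forearm are clear of the wheels. The gap left is about 10 mm. Next I'll lower it to touch the deck.

play_rows:
  steps:
    - {"claw": 255,"dp": [0,0,0.001],"angular": [0,0,0]}
    - {"claw": 255,"dp": [0,0,0.001],"angular": [0,0,0]}
    - {"claw": 255,"dp": [0,0,0.001],"angular": [0,0,0]}
    - {"claw": 255,"dp": [0,0,0.001],"angular": [0,0,0]}
    - {"claw": 255,"dp": [0,0,0.001],"angular": [0,0,0]}
    - {"claw": 255,"dp": [0,0,0.001],"angular": [0,0,0]}
    - {"claw": 255,"dp": [0,0,0.0],"angular": [0,0,0]}
    - {"claw": 255,"dp": [0,0,0],"angular": [0,0,0]}

```text
clock: 13.78
tcp_pos: [0.585, -0.2169, 0.0483]
orientation: [-0.0, -0.429, 0.903, 0.0]
wrist_force: [0.4, -0.6, -3.2]
finger_gap: 0.0252
```

play_rows:
  steps:
    - {"claw": 255,"dp": [0,0,0.0005],"angular": [0,0,0]}
    - {"claw": 255,"dp": [0,0,0.0005],"angular": [0,0,0]}
    - {"claw": 255,"dp": [0,0,0],"angular": [0,0,0]}
    - {"claw": 255,"dp": [0,0,0],"angular": [0,0,0]}
    - {"claw": 255,"dp": [0,0,0],"angular": [0,0,0]}
    - {"claw": 255,"dp": [0,0,0],"angular": [0,0,0]}
    - {"claw": 255,"dp": [0,0,0.0],"angular": [0,0,0]}
    - {"claw": 255,"dp": [0,0,0],"angular": [0,0,0]}

```text
clock: 14.45
tcp_pos: [0.5851, -0.2169, 0.0475]
orientation: [0.0, -0.429, 0.903, 0.0]
wrist_force: [0.6, 0.7, -3.5]
finger_gap: 0.0251
```

```bash
python3 st.py
```

```text
14.45 n 201.6 e 590.5 z 47.5 q [ 0.     -0.4287  0.9034  0.    ] Fn 0.9 Fe 0.0 Fz -3.5 tq [-0.03 -0.01 -0.04] gap 0.0251
```

play_rows:
  steps:
    - {"claw": 255,"dp": [0,0,0.0005],"angular": [0,0,0]}
    - {"claw": 255,"dp": [0,0,0.0005],"angular": [0,0,0]}
    - {"claw": 255,"dp": [0,0,0],"angular": [0,0,0]}
    - {"claw": 255,"dp": [0,0,0],"angular": [0,0,0]}
    - {"claw": 255,"dp": [0,0,0],"angular": [0,0,0]}
    - {"claw": 255,"dp": [0,0,0],"angular": [0,0,0]}
    - {"claw": 255,"dp": [0,0,0.0],"angular": [0,0,0]}
    - {"claw": 255,"dp": [0,0,0],"angular": [0,0,0]}

```text
clock: 15.12
tcp_pos: [0.5851, -0.217, 0.0469]
orientation: [0.0, -0.429, 0.903, -0.0]
wrist_force: [-2.0, 0.5, 4.0]
finger_gap: 0.0249
```

play_rows:
  steps:
    - {"claw": 255,"dp": [0,0,0.0005],"angular": [0,0,0]}
    - {"claw": 255,"dp": [0,0,0.0],"angular": [0,0,0]}
    - {"claw": 255,"dp": [0,0,0],"angular": [0,0,0]}
    - {"claw": 255,"dp": [0,0,0],"angular": [0,0,0]}
    - {"claw": 255,"dp": [0,0,0],"angular": [0,0,0]}
    - {"claw": 255,"dp": [0,0,0],"angular": [0,0,0]}
    - {"claw": 255,"dp": [0,0,0.0],"angular": [0,0,0]}
    - {"claw": 255,"dp": [0,0,0],"angular": [0,0,0]}

```text
clock: 15.78
tcp_pos: [0.5851, -0.217, 0.0469]
orientation: [0.0, -0.429, 0.903, -0.0]
wrist_force: [-3.7, 2.1, 7.1]
finger_gap: 0.0253
```

play_rows:
  steps:
    - {"claw": 255,"dp": [0,0,-0.0008],"angular": [0,0,0]}
    - {"claw": 255,"dp": [0.0015,0,0],"angular": [0,0,0]}
    - {"claw": 255,"dp": [0.0015,0,0],"angular": [0,0,0]}
    - {"claw": 255,"dp": [0.0015,0,0],"angular": [0,0,0]}
    - {"claw": 255,"dp": [0.0015,0,0],"angular": [0,0,0]}
    - {"claw": 255,"dp": [0.001,0,0],"angular": [0,0,0]}
    - {"claw": 255,"dp": [0,0,0.0],"angular": [0,0,0]}
    - {"claw": 255,"dp": [0,0,0],"angular": [0,0,0]}

```text
clock: 16.45
tcp_pos: [0.5809, -0.2228, 0.0469]
orientation: [0.0, -0.429, 0.904, -0.0]
wrist_force: [2.3, 0.5, 0.8]
finger_gap: 0.0247
```

```bash
python3 st.py
```

```text
16.45 n 194.4 e 591.0 z 46.9 q [ 2.000e-04 -4.286e-01  9.035e-01 -4.000e-04] Fn 1.8 Fe 1.5 Fz 0.8 tq [ 0.22 -0.33  0.02] gap 0.0247
```

play_rows:
  steps:
    - {"claw": 255,"dp": [0.0005,0,0],"angular": [0,0,0]}
    - {"claw": 255,"dp": [0.0005,0,0],"angular": [0,0,0]}
    - {"claw": 255,"dp": [0,0,0],"angular": [0,0,0]}
    - {"claw": 255,"dp": [0,0,0],"angular": [0,0,0]}
    - {"claw": 255,"dp": [0,0,0],"angular": [0,0,0]}
    - {"claw": 255,"dp": [0,0,0],"angular": [0,0,0]}
    - {"claw": 255,"dp": [0,0,0.0],"angular": [0,0,0]}
    - {"claw": 255,"dp": [0,0,0],"angular": [0,0,0]}

```text
clock: 17.12
tcp_pos: [0.5802, -0.2234, 0.0469]
orientation: [0.0, -0.429, 0.903, -0.0]
wrist_force: [3.3, -0.7, 1.4]
finger_gap: 0.025
```

```bash
python3 st.py
```

```text
17.12 n 193.6 e 590.8 z 46.9 q [ 1.000e-04 -4.287e-01  9.035e-01 -2.000e-04] Fn 1.5 Fe 3.0 Fz 1.4 tq [ 0.07 -0.52 -0.06] gap 0.025
```

play_rows:
  steps:
    - {"claw": 255,"dp": [0.0005,0,0],"angular": [0,0,0]}
    - {"claw": 255,"dp": [0.0005,0,0],"angular": [0,0,0]}
    - {"claw": 255,"dp": [0,0,0],"angular": [0,0,0]}
    - {"claw": 255,"dp": [0,0,0],"angular": [0,0,0]}
    - {"claw": 255,"dp": [0,0,0],"angular": [0,0,0]}
    - {"claw": 255,"dp": [0,0,0],"angular": [0,0,0]}
    - {"claw": 255,"dp": [0,0,0.0],"angular": [0,0,0]}
    - {"claw": 255,"dp": [0,0,0],"angular": [0,0,0]}

```text
clock: 17.78
tcp_pos: [0.5794, -0.2239, 0.0469]
orientation: [0.0, -0.429, 0.903, -0.0]
wrist_force: [2.4, 0.0, 2.7]
finger_gap: 0.0249
```

```bash
python3 st.py
```

```text
17.78 n 192.6 e 590.6 z 46.9 q [ 1.000e-04 -4.287e-01  9.034e-01 -0.000e+00] Fn 1.5 Fe 1.9 Fz 2.7 tq [ 0.19 -0.57  0.08] gap 0.0249
```

play_rows:
  steps:
    - {"claw": 255,"dp": [0.0005,0,0],"angular": [0,0,0]}
    - {"claw": 255,"dp": [0.0005,0,0],"angular": [0,0,0]}
    - {"claw": 255,"dp": [0,0,0],"angular": [0,0,0]}
    - {"claw": 255,"dp": [0,0,0],"angular": [0,0,0]}
    - {"claw": 255,"dp": [0,0,0],"angular": [0,0,0]}
    - {"claw": 255,"dp": [0,0,0],"angular": [0,0,0]}
    - {"claw": 255,"dp": [0,0,0.0],"angular": [0,0,0]}
    - {"claw": 255,"dp": [0,0,0],"angular": [0,0,0]}

```text
clock: 18.45
tcp_pos: [0.5791, -0.2243, 0.0469]
orientation: [0.001, -0.429, 0.903, 0.0]
wrist_force: [3.8, 3.0, 3.1]
finger_gap: 0.0247
```

```bash
python3 st.py
```

```text
18.45 n 192.2 e 590.5 z 46.9 q [ 5.000e-04 -4.288e-01  9.034e-01  2.000e-04] Fn 4.7 Fe 1.1 Fz 3.1 tq [ 0.59 -0.85 -0.06] gap 0.0247
```

play_rows:
  steps:
    - {"claw": 255,"dp": [0.0005,0,0],"angular": [0,0,0]}
    - {"claw": 255,"dp": [0.0005,0,0],"angular": [0,0,0]}
    - {"claw": 255,"dp": [0,0,0],"angular": [0,0,0]}
    - {"claw": 255,"dp": [0,0,0],"angular": [0,0,0]}
    - {"claw": 255,"dp": [0,0,0],"angular": [0,0,0]}
    - {"claw": 255,"dp": [0,0,0],"angular": [0,0,0]}
    - {"claw": 255,"dp": [0,0,0.0],"angular": [0,0,0]}
    - {"claw": 255,"dp": [0,0,0],"angular": [0,0,0]}

```text
clock: 19.12
tcp_pos: [0.579, -0.2245, 0.0469]
orientation: [0.001, -0.429, 0.903, 0.0]
wrist_force: [5.1, 4.5, 2.7]
finger_gap: 0.0252
```

```bash
python3 st.py
python3 - <<'E'
from h import *
p,d=grab('top','f'); 
cv2.imwrite('pics/f_crop.png',cv2.resize(p[130:220,285:385][:,:,::-1],(720,648),interpolation=cv2.INTER_CUBIC)[:600])
E
```

```text
19.12 n 192.0 e 590.6 z 46.9 q [ 1.300e-03 -4.289e-01  9.034e-01  5.000e-04] Fn 6.8 Fe 1.1 Fz 2.7 tq [ 1.   -1.12 -0.25] gap 0.0252
```

View pics/f_crop.png

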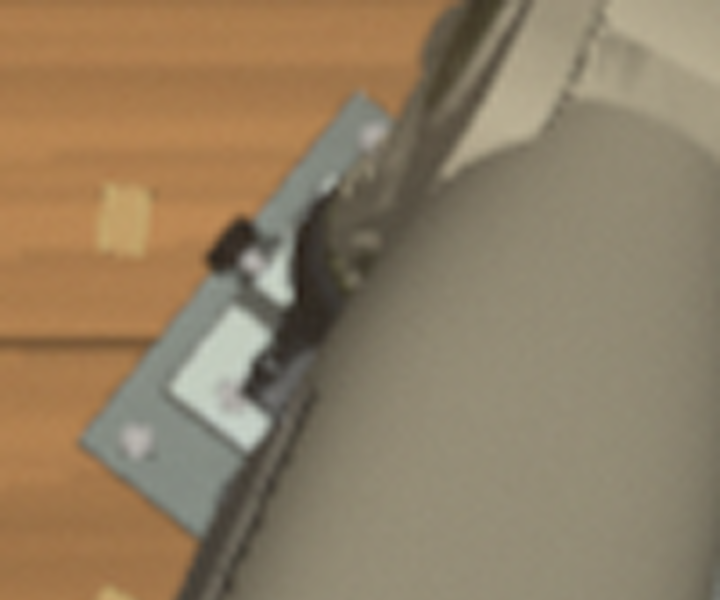

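```bash
cat > cen.py <<'E'
from h import *
import sys
p,d,_=load('top',sys.argv[1]); c=env.calibration('top'); T=np.array(c['world_from_camera']); n=np.array([.632,.775]); e=np.array([.775,-.632]); org=np.array([559.7,-248.95])
org=org+e*(590.3-org@e)
def img(h):  # rectify plane at height h into machine axes, 2 px/mm
    y,x=np.mgrid[0:260,0:480]; a=(x/2-120); b=(y/2-30)
    W=np.stack([org[0]+a*e[0]+b*n[0],org[1]+a*e[1]+b*n[1],np.full(a.shape,h*1000)],-1)/1000
    C=(W-T[:3,3])@T[:3,:3]; return cv2.remap(p,(C[...,0]/C[...,2]*c['fx']+c['cx']).astype(np.float32),(C[...,1]/C[...,2]*c['fy']+c['cy']).astype(np.float32),cv2.INTER_LINEAR)
def edge(I,b,lo,hi,sgn):
    g=np.median(I[int((b[0]+30)*2):int((b[1]+30)*2)].astype(float),0); x=np.arange(480)/2-120
    r=g[:,2]-0.5*g[:,0] ; gr=np.gradient(cv2.GaussianBlur(r[None],(9,1),1.5)[0])*sgn; k=(x>=lo)&(x<=hi); w=np.clip(gr[k],0,None); w[w<w.max()*.3]=0; return round((w*x[k]).sum()/w.sum(),2)
D=img(.010); F=img(.028)
print('deck left (-100)',edge(D,(64,72),-112,-88,1),edge(D,(50,70),-112,-88,1),'deck right(100)',edge(D,(66,73),88,112,-1))
print('foot left (-60)',edge(F,(40,55),-70,-50,1),edge(F,(25,50),-70,-50,1))
K=img(.055); r=K[int((62+30)*2):int((78+30)*2)].max(-1).mean(0); x=np.arange(480)/2-120; k=abs(x)<25; print('knob dark centre~0', np.round(np.average(x[k],weights=np.clip(90-r[k],0,None)),1))
cv2.imwrite('pics/rect.png',cv2.resize(np.vstack([D,F])[:,:,::-1],None,fx=1.15,fy=1.15))
E
python3 cen.py f; python3 st.py
```

```text
deck left (-100) -99.06 -99.25 deck right(100) 100.76
foot left (-60) -59.37 -59.31
knob dark centre~0 -2.0
19.17 n 192.0 e 590.6 z 47.0 q [ 1.400e-03 -4.289e-01  9.033e-01  5.000e-04] Fn 7.2 Fe 0.5 Fz 3.7 tq [ 0.99 -1.19 -0.25] gap 0.0251
```

View pics/rect.png

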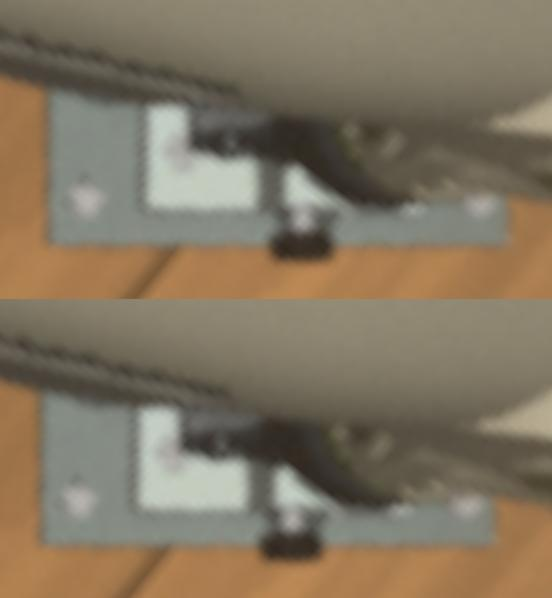

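Foot and deck centres agree within about 0.2 mm (foot +0.65, deck +0.8), and the edges are parallel. I'll now raise the push.

play_rows:
  steps:
    - {"claw": 255,"dp": [0.0005,0,0],"angular": [0,0,0]}
    - {"claw": 255,"dp": [0.0005,0,0],"angular": [0,0,0]}
    - {"claw": 255,"dp": [0,0,0],"angular": [0,0,0]}
    - {"claw": 255,"dp": [0,0,0],"angular": [0,0,0]}
    - {"claw": 255,"dp": [0,0,0],"angular": [0,0,0]}
    - {"claw": 255,"dp": [0,0,0],"angular": [0,0,0]}
    - {"claw": 255,"dp": [0,0,0.0],"angular": [0,0,0]}
    - {"claw": 255,"dp": [0,0,0],"angular": [0,0,0]}

```text
clock: 19.83
tcp_pos: [0.5789, -0.2246, 0.047]
orientation: [0.002, -0.429, 0.903, 0.001]
wrist_force: [8.0, 6.4, 3.3]
finger_gap: 0.0249
```

```bash
python3 st.py
```

```text
19.83 n 191.8 e 590.6 z 47.0 q [ 2.100e-03 -4.290e-01  9.033e-01  8.000e-04] Fn 10.0 Fe 2.1 Fz 3.3 tq [ 1.49 -1.44 -0.38] gap 0.0249
```

play_rows:
  steps:
    - {"claw": 255,"dp": [0.0005,0,0],"angular": [0,0,0]}
    - {"claw": 255,"dp": [0,0,0],"angular": [0,0,0]}
    - {"claw": 255,"dp": [0,0,0],"angular": [0,0,0]}
    - {"claw": 255,"dp": [0,0,0],"angular": [0,0,0]}
    - {"claw": 255,"dp": [0,0,0],"angular": [0,0,0]}
    - {"claw": 255,"dp": [0,0,0],"angular": [0,0,0]}
    - {"claw": 255,"dp": [0,0,0.0],"angular": [0,0,0]}
    - {"claw": 255,"dp": [0,0,0],"angular": [0,0,0]}

```text
clock: 20.5
tcp_pos: [0.5789, -0.2247, 0.0471]
orientation: [0.003, -0.429, 0.903, 0.001]
wrist_force: [8.9, 6.8, 2.7]
finger_gap: 0.0251
```

```bash
python3 st.py
```

```text
20.5 n 191.7 e 590.6 z 47.1 q [ 2.500e-03 -4.290e-01  9.033e-01  9.000e-04] Fn 11.0 Fe 2.6 Fz 2.7 tq [ 1.65 -1.61 -0.5 ] gap 0.0251
```

play_rows:
  steps:
    - {"claw": 255,"dp": [0.0004,0,0],"angular": [0,0.15,0]}
    - {"claw": 255,"dp": [0,0,0],"angular": [0,0.15,0]}
    - {"claw": 255,"dp": [0,0,0],"angular": [0,0,0]}
    - {"claw": 255,"dp": [0,0,0],"angular": [0,0,0]}
    - {"claw": 255,"dp": [0,0,0],"angular": [0,0,0]}
    - {"claw": 255,"dp": [0,0,0],"angular": [0,0,0]}
    - {"claw": 255,"dp": [0,0,0.0],"angular": [0,0,0]}
    - {"claw": 255,"dp": [0,0,0],"angular": [0,0,0]}

```text
clock: 21.17
tcp_pos: [0.5789, -0.2247, 0.047]
orientation: [0.001, -0.429, 0.903, 0.0]
wrist_force: [8.5, 8.0, 1.6]
finger_gap: 0.0252
```

```bash
python3 st.py
```

```text
21.17 n 191.7 e 590.7 z 47.0 q [ 5.000e-04 -4.290e-01  9.033e-01  0.000e+00] Fn 11.6 Fe 1.5 Fz 1.6 tq [ 1.95 -1.9  -0.61] gap 0.0252
```

The yaw moment of −0.6 N m shows the contact sits at the bracket's −x end. I'll turn it slightly until that moment vanishes and the face is flush.

play_rows:
  steps:
    - {"claw": 255,"dp": [0,0,0],"angular": [0,0,0.2]}
    - {"claw": 255,"dp": [0,0,0],"angular": [0,0,0.2]}
    - {"claw": 255,"dp": [0,0,0],"angular": [0,0,0]}
    - {"claw": 255,"dp": [0,0,0],"angular": [0,0,0]}
    - {"claw": 255,"dp": [0,0,0],"angular": [0,0,0]}
    - {"claw": 255,"dp": [0,0,0],"angular": [0,0,0]}
    - {"claw": 255,"dp": [0,0,0.0],"angular": [0,0,0]}
    - {"claw": 255,"dp": [0,0,0],"angular": [0,0,0]}

```text
clock: 21.83
tcp_pos: [0.5789, -0.2251, 0.047]
orientation: [0.0, -0.426, 0.905, -0.0]
wrist_force: [8.7, 7.3, 2.2]
finger_gap: 0.025
```

```bash
python3 st.py
```

```text
21.83 n 191.4 e 590.9 z 47.0 q [ 3.000e-04 -4.258e-01  9.048e-01 -3.000e-04] Fn 11.2 Fe 2.2 Fz 2.2 tq [ 1.69 -1.83 -0.57] gap 0.025
```

play_rows:
  steps:
    - {"claw": 255,"dp": [0,0,0],"angular": [0,0,0.2]}
    - {"claw": 255,"dp": [0,0,0],"angular": [0,0,0.2]}
    - {"claw": 255,"dp": [0,0,0],"angular": [0,0,0]}
    - {"claw": 255,"dp": [0,0,0],"angular": [0,0,0]}
    - {"claw": 255,"dp": [0,0,0],"angular": [0,0,0]}
    - {"claw": 255,"dp": [0,0,0],"angular": [0,0,0]}
    - {"claw": 255,"dp": [0,0,0.0],"angular": [0,0,0]}
    - {"claw": 255,"dp": [0,0,0],"angular": [0,0,0]}

```text
clock: 22.5
tcp_pos: [0.5789, -0.2253, 0.0469]
orientation: [0.0, -0.423, 0.906, -0.001]
wrist_force: [9.1, 6.5, 0.1]
finger_gap: 0.0248
```

```bash
python3 st.py
```

```text
22.5 n 191.2 e 591.0 z 46.9 q [ 2.000e-04 -4.228e-01  9.062e-01 -5.000e-04] Fn 10.8 Fe 2.9 Fz 0.1 tq [ 1.46 -1.73 -0.33] gap 0.0248
```

play_rows:
  steps:
    - {"claw": 255,"dp": [0,0,0],"angular": [0,0,0.2]}
    - {"claw": 255,"dp": [0,0,0],"angular": [0,0,0.2]}
    - {"claw": 255,"dp": [0,0,0],"angular": [0,0,0]}
    - {"claw": 255,"dp": [0,0,0],"angular": [0,0,0]}
    - {"claw": 255,"dp": [0,0,0],"angular": [0,0,0]}
    - {"claw": 255,"dp": [0,0,0],"angular": [0,0,0]}
    - {"claw": 255,"dp": [0,0,0.0],"angular": [0,0,0]}
    - {"claw": 255,"dp": [0,0,0],"angular": [0,0,0]}

```text
clock: 23.17
tcp_pos: [0.5789, -0.2253, 0.0469]
orientation: [0.0, -0.42, 0.907, -0.001]
wrist_force: [9.0, 6.2, 1.2]
finger_gap: 0.0252
```

```bash
python3 st.py
```

```text
23.17 n 191.2 e 591.0 z 46.9 q [ 1.000e-04 -4.202e-01  9.074e-01 -6.000e-04] Fn 10.4 Fe 3.0 Fz 1.2 tq [ 1.34 -1.71  0.25] gap 0.0252
```

play_rows:
  steps:
    - {"claw": 255,"dp": [0,0,0],"angular": [0,0,0.2]}
    - {"claw": 255,"dp": [0,0,0],"angular": [0,0,0.2]}
    - {"claw": 255,"dp": [0,0,0],"angular": [0,0,0]}
    - {"claw": 255,"dp": [0,0,0],"angular": [0,0,0]}
    - {"claw": 255,"dp": [0,0,0],"angular": [0,0,0]}
    - {"claw": 255,"dp": [0,0,0],"angular": [0,0,0]}
    - {"claw": 255,"dp": [0,0,0.0],"angular": [0,0,0]}
    - {"claw": 255,"dp": [0,0,0],"angular": [0,0,0]}

```text
clock: 23.83
tcp_pos: [0.5789, -0.2254, 0.0469]
orientation: [0.0, -0.418, 0.909, -0.001]
wrist_force: [8.8, 5.2, -0.1]
finger_gap: 0.0253
```

```bash
python3 st.py
```

```text
23.83 n 191.2 e 591.1 z 46.9 q [ 0.000e+00 -4.176e-01  9.086e-01 -7.000e-04] Fn 9.6 Fe 3.5 Fz -0.1 tq [ 1.33 -1.68  0.72] gap 0.0253
```

The moment changed sign, so the face went flush after about 0.95°. That matches the 0.9° offset of the face measured in the side view. I'll turn back about 0.5° and raise the push to 12 N.

play_rows:
  steps:
    - {"claw": 255,"dp": [0.0004,0,0.0002],"angular": [0,0,-0.25]}
    - {"claw": 255,"dp": [0.0004,0,0.0001],"angular": [0,0,-0.25]}
    - {"claw": 255,"dp": [0,0,0],"angular": [0,0,0]}
    - {"claw": 255,"dp": [0,0,0],"angular": [0,0,0]}
    - {"claw": 255,"dp": [0,0,0],"angular": [0,0,0]}
    - {"claw": 255,"dp": [0,0,0],"angular": [0,0,0]}
    - {"claw": 255,"dp": [0,0,0.0],"angular": [0,0,0]}
    - {"claw": 255,"dp": [0,0,0],"angular": [0,0,0]}

```text
clock: 24.5
tcp_pos: [0.5789, -0.2254, 0.0469]
orientation: [0.001, -0.421, 0.907, -0.0]
wrist_force: [10.4, 8.7, 2.0]
finger_gap: 0.0253
```

```bash
python3 st.py
```

```text
24.5 n 191.2 e 591.0 z 46.9 q [ 8.000e-04 -4.211e-01  9.070e-01 -4.000e-04] Fn 13.3 Fe 2.5 Fz 2.0 tq [ 1.78 -1.84  0.07] gap 0.0253
```

play_rows:
  steps:
    - {"claw": 255,"dp": [0,0,0],"angular": [0,0,0]}
    - {"claw": 255,"dp": [0,0,0],"angular": [0,0,0]}
    - {"claw": 255,"dp": [0,0,0],"angular": [0,0,0]}
    - {"claw": 255,"dp": [0,0,0],"angular": [0,0,0]}
    - {"claw": 255,"dp": [0,0,0],"angular": [0,0,0]}
    - {"claw": 255,"dp": [0,0,0],"angular": [0,0,0]}
    - {"claw": 255,"dp": [0,0,0.0],"angular": [0,0,0]}
    - {"claw": 255,"dp": [0,0,0],"angular": [0,0,0]}

```text
clock: 25.17
tcp_pos: [0.5789, -0.2254, 0.0469]
orientation: [0.001, -0.421, 0.907, -0.0]
wrist_force: [10.5, 8.2, 2.2]
finger_gap: 0.025
```

```bash
python3 st.py
python3 - <<'E'
from h import *
p,d=grab('top','g'); P=cloud('top',d)
m=(abs(P[...,0]-.542)<.07)&(abs(P[...,1]-.052)<.06)&(P[...,2]>.09)&(P[...,2]<.14)
print('toggle',m.sum(),np.round(np.nanmedian(P[m],0),3))
a=np.load('a_top.npz')['p'].astype(int); diff=(abs(a-p).max(-1)>60)
for k,b in dict(jar=(235,265,112,142),mallet=(175,215,85,178),stone=(72,140,188,218)).items(): print(k,diff[b[2]:b[3],b[0]:b[1]].mean().round(3))
E
python3 cen.py g; python3 st.py
```

```text
25.17 n 191.2 e 591.1 z 46.9 q [ 8.000e-04 -4.211e-01  9.070e-01 -4.000e-04] Fn 12.9 Fe 3.0 Fz 2.2 tq [ 1.79 -1.82  0.01] gap 0.025
toggle 66 [0.567 0.059 0.11 ]
jar 0.0
mallet 0.0
stone 0.0
deck left (-100) -99.03 -99.22 deck right(100) 100.78
foot left (-60) -58.49 -58.78
knob dark centre~0 3.7
25.22 n 191.2 e 591.0 z 46.9 q [ 7.000e-04 -4.211e-01  9.070e-01 -4.000e-04] Fn 13.6 Fe 1.7 Fz 1.5 tq [ 1.75 -1.88  0.01] gap 0.0254
```

```bash
python3 -c "
from workcell import env
print(env.hand_in())"
```

```text
the job is handed in; nothing more can be done
None
```

The toggle is off, and the bracket is standing on the deck, held against the plate with about 13 N. The job was handed in at about 25 s of the 67 s allowed.

- **Toggle:** I pushed it over to off first. Its top end measured within about 3 mm of where "off" puts it, and it was still there in the last picture.
- **Flush:** On first contact only the bracket's −x end touched the plate, because it sat about 0.9° turned in the grip. I turned the tool until the yaw moment went to about 0.01 N m, so the face rests evenly. The plate side of the contact can't be seen by either camera, so this rests on force readings and geometry.
- **Centring:** Measured against the deck's edges, the bracket is centred within about 0.6 mm. A rougher estimate from the knob read −2.0 mm before the turn and +3.7 mm after. I didn't rely on it, because the knob's height is uncertain and the arm partly hid it.
- **Push and hold:** At the last check the push was 12.9 to 13.6 N, including roughly 1.5 N of friction from the deck. About 2 to 3 N also acted sideways. The bracket's weight rests on the deck and the grip is still closed.
- **Other items:** The jar, mallet and stone showed no change in the top picture.

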